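# Pulse the coffee grinder with its twist lid

### The arm

A 6-joint arm with a two-finger parallel gripper is mounted at the origin on the work surface. World frame = base frame: x ahead of the robot, y to its left, z up, the work surface at z = 0. Lengths are in m, angles in rad, forces in N, time in s.
With the tool pointing down it reaches from about 0.325 to 0.925 m from the base axis. Payload 3.1 kg.
Tool frame: the origin (TCP) lies at the very end of the fingers, on their centre line; the grasp point (between the pads) lies 19 mm behind it (robot.pinch_z is the distance from the TCP to the grasp point, in m); x points along the fingers, y is the direction in which the jaws open and shut, and the axes are right-handed (so a half turn about x gives the same grasp; the last joint's range is limited). The gripper opens to 85 mm and grips with 20 to 120 N. Pads are 22 mm wide; open, the fingers measure 114 mm over their backs; the gripper's body (76 mm by 85 mm) begins 54 mm behind the grasp point. The pads swing forward as they close: fully open they stand 13 mm farther back than shut.
Start: joints at [-1.426, 0.217, 1.613, -0, 1.311, -0.112], TCP at [0.159, -0.605, 0.231] pointing down, gripper open.
Joint ranges: [-2.75, 2.75], [-0.78, 2.1], [0.31, 2.55], [-1.13, 4.27], [0.13, 2.63], [-2.58, 2.58]. Speed limits (rad/s): [2.79, 2.79, 3.14, 3.14, 3.14, 3.14].

### API

Orientations are given as a unit quaternion [w, x, y, z].
In Python, from workcell import robot, imaging gives the robot as it stands.
- The arm moves only by the tool apply_moves, never from a script. Its argument "steps" is a list of rows, each a list of 6 numbers: the shift along the world's x, y, z in cm, then the turn, a rotation vector about the world's x, y, z in rad. In form: [[x, y, z, rx, ry, rz], ...]. A call has exactly 10 rows; each row is the pose to reach, as a shift and turn from the pose commanded when the call began; what a row does not reach only later rows make up. A row lasts 1/10 s, in which the tool goes at most 50 mm and 8.59 degrees, less where a joint would pass 70% of its speed; a pose out of reach is approached as far as the arm can. A call with a gripper value outside its range is refused whole. "hand" is the opening in per cent of the stroke, from 0 (shut) to 100 (fully open), set as the call begins (left out, the last holds). The fingers move at their own pace and stop on an object; "newtons" is the grip in N (left out, the last holds). Time passes only in rows, so rows that repeat a pose let the fingers close, or fill a call up. It gives the time, the measured TCP pose, the force and the opening at its end, in the units of the state.
- robot.get_state(): the state, without advancing time (a new reading comes with each control period).
- imaging.capture(name): name is "side" or "top" or "wrist"; returns a dict with "pixels" (420x560x3 uint8, red, green, blue), "fx", "fy", "cx", "cy" (pixels), "R" (3x3) and "t" (3): a world point X has camera coordinates R X + t. Camera axes: x right, y down, z forward; pixel columns grow to the right and rows downward; lengths in m; the calibration is good to about 2 mm. The wrist camera is an equidistant fisheye: a pixel r from the principal point sees the ray r / f radians off the axis. A picture is of the moment at which its call begins. There is no depth.
- robot.finish_job(): hands the job in, once; it reports no verdict.
The state is a dict: "time": time; "qpos": joint angles; "qvel": joint speeds; "joint_efforts": joint torques, N m; "tcp_pos": TCP position; "tcp_rot": TCP orientation; "contact_force": force on the tool from outside, world axes, zero at the start; "ft_torque": the same for the moment, N m; "grip_width": finger opening in m.
Only numpy, scipy, OpenCV 4.12 (cv2) and the standard library are available. Lean on these libraries where they do the work, as an engineer would, in place of code of your own. Each camera call takes 0.05 s, during which the arm holds its last target.

### The job

Put the grinder's twist lid (the one with the bar grip and two lugs) into the mouth of the coffee grinder, fully home, and turn it clockwise only half way to its lock, so that the bar grip lines up with the single narrow mark on the rim; do not let it click into the lock. The lid is thin brittle ceramic: pinch and press it gently, and leave the other things where they are. A spring turns the lid back if it is let go, so finish while still holding the lid's grip at the half-way mark.

Things in the scene. Friction and masses are not known exactly. Their poses are not given: they have to be found in the camera images.
- lid: the grinder's twist lid, white ceramic, about 150 g, lying right way up on its plug. Origin: centre of the plug's underside, z up through the grip. Plug 58 mm across, 15 mm tall (foot tapered to 52 mm); on it a cap 86 mm across (z 15 to 22 mm). It cracks if pressed on the grinder with more than 35 N. The same after half a turn
- lid_grip (a point): centre of the lid's upright bar grip, 37 mm above the lid's origin: bar 54 mm long along the lid's x (over the lugs), 14 mm thick along y, z 22 to 52 mm above the lid's origin. It cracks when the fingers' forces on it add up to more than 60 N (30 N a finger); 10 to 15 N a finger is ample
- lid_lug (a point): tip of one of the lid's two facing lugs (the other is at -x): they stick out of the plug along the lid's +x and -x to 37 mm from the axis, 14 mm wide along y, z 1 to 6.5 mm above the lid's origin
- grinder: steel coffee grinder, fixed upright cylinder 100 mm across (foot 112 mm), 110 mm tall, open on top. Origin: centre of its underside, z up; notches for the lugs along its +x and -x. Black marks on the rim, 45 to 50 mm from the axis, the same on both sides: a wide one at each notch (entry), a single narrow one half way, a pair of narrow ones at the lock
- mouth (a point): centre of the grinder's mouth at rim height, 110 mm up: bore 62 mm across in a flange 6 mm thick, notches 19 mm wide reaching 40 mm from the axis, 30 mm deep hollow below. The lid goes straight down, lugs in the notches, until its cap rests on the rim (lid origin then 15 mm below this point), then turns only clockwise seen from above
- half_mark: the single narrow half-way marks on the grinder's rim. A frame at the grinder's origin, turned 0.70 rad clockwise (seen from above) from the grinder's x: its x axis is the line that the lid's bar (lid x, either way round) must reach
- spring_ring (a joint): hidden sprung ring in the grinder, rad, 0 at rest, grows clockwise: after about 0.1 rad of free play the lid's lugs push it round; it resists with about 0.03 N m at first and 0.07 N m half way, and turns the lid back when let go
- lock_pawl (a joint): hidden spring pawl of the lock in the grinder, m: 0 at rest, grows when a lug pushes it outwards on the way into the lock (the click): a lug meets it about 1.1 rad clockwise from the entry and is locked at 1.4 rad
- jar_lid: round stoneware storage-jar lid, 80 mm across, 41 mm tall, with a round mushroom knob and no lugs: it does not belong to the grinder; origin at the centre of its underside
- mug: blue mug, 80 mm across, 90 mm tall, right of the table; origin at the centre of its underside
- jam_jar: closed amber jam jar, 68 mm across, 100 mm tall; origin at the centre of its underside
- coffee_tin: closed dark tin, 90 mm across, 130 mm tall; origin at the centre of its underside
- bowl: white bowl, 130 mm across, 60 mm tall; origin at the centre of its underside
- spoon: metal spoon with a wooden handle lying on the table; origin on its underside
- jar: open white stoneware jar, 84 mm across, 80 mm tall; origin at the centre of its underside
Not all that is in view belongs to the job. Leave any purple or red look-alike of the lid alone.

How it is judged:
On the way, in this order (a step that is already met when the one before it is completed fails the run):
1. the lid is lifted clear of the table (height (world z) of lid above 0.04 m), for 0.1 s.
2. the lid sits fully home in the grinder's mouth, before it is turned to the mark (horizontal distance between lid and grinder below 0.004 m and z of lid in the frame of grinder between 0.09 and 0.0975 m and angle between lid's own z axis and vertical below 0.06 rad and angle between the x axis of lid and the x axis of half_mark, either way round above 0.3 rad), for 0.1 s.
At the end, for the whole second after the job is handed in: Lid fully home in the grinder (axes within 4 mm, origin 90 to 97.5 mm above the grinder's, tilt under 0.06 rad), bar within 0.15 rad of the half-way mark, pawl under 1 mm, lid still and gripped with over 2 N; the other things within 30 mm of their start (horizontal distance between lid and grinder below 0.004 m and z of lid in the frame of grinder between 0.09 and 0.0975 m and angle between lid's own z axis and vertical below 0.06 rad and angle between the x axis of lid and the x axis of half_mark, either way round below 0.15 rad and value of joint lock_pawl below 0.001 m and contact force between the fingers and lid above 2 N and angular speed of lid below 0.15 rad/s and distance of each of jar_lid, mug, jam_jar, coffee_tin, bowl, spoon, jar from where it was at the start of the episode below 0.03 m); the arm keeps its last pose, push and grip.
It fails at once if the lid is pinched by the fingers with more than 60 N in all (contact force between the fingers and lid above 60 N).
It fails at once if the lid is pressed or dropped on the grinder with more than 35 N (contact force between lid and grinder above 35 N).
It fails at once if the lid is turned into the lock: the pawl clicks (value of joint lock_pawl above 0.001 m).
It fails at once if another thing is shoved more than 30 mm or lifted (distance of any of jar_lid, mug, jam_jar, coffee_tin, bowl, spoon, jar from where it was at the start of the episode above 0.03 m).
It also fails if it takes over 45 s, if anything falls off the work surface, if the arm or the gripper's body presses on something with over 40 N, if the wrist force passes 120 N, or if a joint passes its speed limit or range.

## Working session

There is one attempt and no reset: what is moved stays moved. The work goes in short steps, Python scripts to look and compute and a tool call to move; the robot and the scene stay as the last step left them, time stands still between calls to the robot, and variables do not carry over. Pictures are saved under pics/ and viewed, and the job is handed in when it is done.

Besides the shell and the picture viewer there is one more tool, called after ">>>" as name(argument=value, ...) on one line, values as JSON. apply_moves: Moves the arm, as the interface text tells. Its arguments: {"type":"object","properties":{"steps":{"type":"array","items":{"type":"array","items":{"type":"number"}}},"hand":{"type":"number"},"newtons":{"type":"number"}},"required":["steps"]}

```bash
ls; mkdir -p pics
python3 - <<'E'
from workcell import robot, imaging
import cv2,pickle
print(robot.get_state(), robot.pinch_z)
for n in ["side","top","wrist"]:
    c=imaging.capture(n); pickle.dump(c,open(f"pics/{n}0.pkl","wb"))
    cv2.imwrite(f"pics/{n}0.png",c["pixels"][:,:,::-1]); print(n,c["fx"],c["cx"],c["cy"],c["R"],c["t"])
E
```

```text
pics
{'time': 0.0, 'qpos': array([-1.42624270e+00,  2.17769119e-01,  1.61492013e+00,  2.93412041e-05,
        1.31126558e+00, -1.12174888e-01]), 'qvel': array([ 1.16975920e-03, -1.29929694e-03, -3.14151414e-05, -2.41945587e-04,
        9.63178839e-04,  5.31907870e-05]), 'joint_efforts': array([ 1.15270366e-03, -3.96848166e+01, -3.03850293e+01, -4.42259818e-05,
        9.75643314e-03,  1.57869101e-05]), 'tcp_pos': array([ 0.15862775, -0.60370869,  0.22996628]), 'tcp_rot': array([-0.08968025, -0.7012855 , -0.09135066,  0.70129249]), 'contact_force': array([ 0.35933772, -0.1636835 , -0.11239762]), 'ft_torque': array([-0.05031884,  0.00142783, -0.06785909]), 'grip_width': 0.08553721114407935} 0.0187
side 527.3267233332703 283.57482611691375 203.8678856364162 [[-0.86635523 -0.49932119  0.01034239]
 [-0.36951955  0.6269346  -0.68586319]
 [ 0.33598202 -0.59802287 -0.72765701]] [0.51038242 0.266238   1.09232165]
top 431.0698747889147 281.40312277706533 212.19965569516748 [[ 0.01261713 -0.99991642 -0.00281991]
 [-0.98298384 -0.01188652 -0.18330707]
 [ 0.18325823  0.00508474 -0.98305166]] [0.0241563  0.56398458 1.17217071]
wrist 325.19226210127806 277.36515349150466 210.13558616141165 [[ 0.25352041 -0.96732694 -0.00244555]
 [-0.93116341 -0.24472583  0.27026647]
 [-0.26203453 -0.06624086 -0.96278245]] [-0.62289117 -0.03637379  0.37828737]
```

View pics/side0.png

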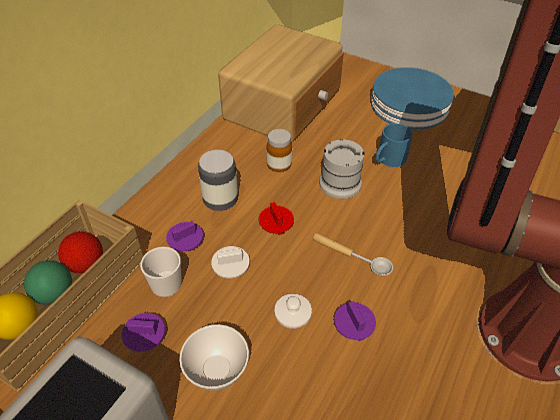

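View pics/top0.png

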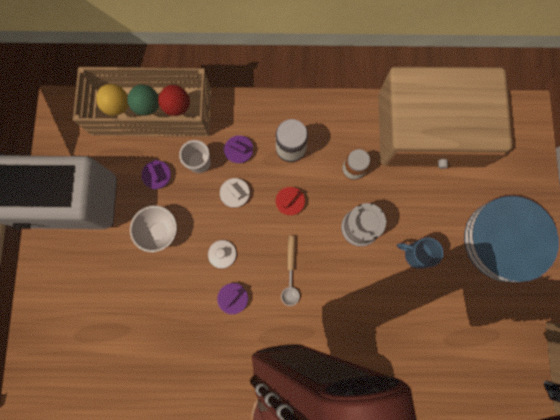

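View pics/wrist0.png

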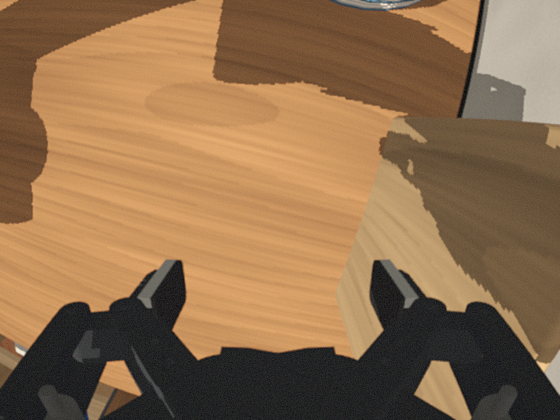

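Candidates for the lid:
- White disc with a bar, top (235,192) / side (230,262).
- White disc with a round knob, top (222,254).
- Purple discs, top (238,150), (157,175) and (233,298).
- Red disc, top (291,201).

Only the white one with the bar fits the description. I'll confirm it in an enlarged crop.

Run:
```python
import cv2,numpy as np
t=cv2.imread("pics/top0.png");s=cv2.imread("pics/side0.png")
def cr(i,x,y,w=40,h=40,k=5): return cv2.resize(i[y-h:y+h,x-w:x+w],(400,300*1) if 0 else (2*w*k,2*h*k),interpolation=cv2.INTER_CUBIC)
a=np.hstack([cr(t,235,192,35,30),cr(s,230,260,35,30)]);b=np.hstack([cr(t,364,222,35,30),cr(s,343,165,35,30)])
cv2.imwrite("pics/crop0.png",np.vstack([a,b]))
```

```text
(no output)
```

View pics/crop0.png

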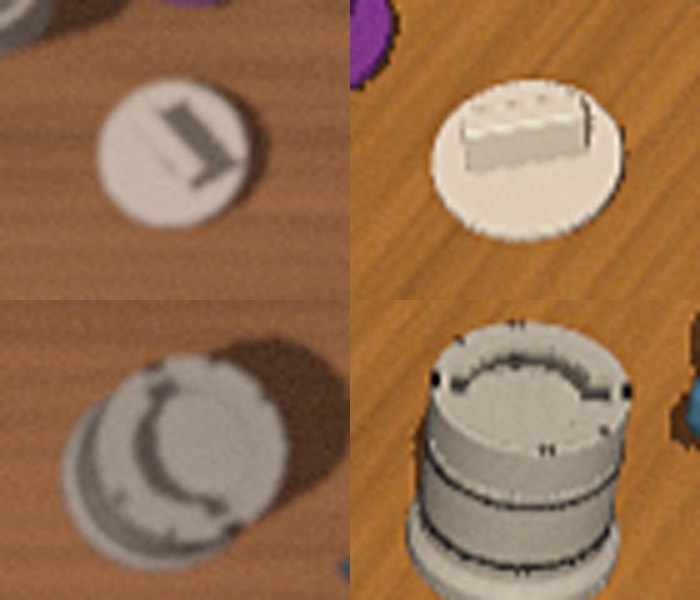

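The crop confirms it: the white disc at top (235,192) has an upright bar, so it is the lid. The grinder is at top (366,222), with its wide marks near (361,206) and (376,237). Next come rough positions for the wrist views.

```bash
cat > h.py <<'E'
import numpy as np,cv2,pickle
def load(p): return pickle.load(open(p,"rb"))
def ray(c,uv,fish=False):
    uv=np.atleast_2d(np.asarray(uv,float)); x=(uv[:,0]-c["cx"])/c["fx"]; y=(uv[:,1]-c["cy"])/c["fy"]
    if fish:
        th=np.hypot(x,y)+1e-12; d=np.c_[np.sin(th)*x/th,np.sin(th)*y/th,np.cos(th)]
    else: d=np.c_[x,y,np.ones(len(x))]; 
    d/=np.linalg.norm(d,axis=1)[:,None]
    R=np.asarray(c["R"]); return -R.T@c["t"], d@R
def plane(c,uv,z,fish=False):
    o,d=ray(c,uv,fish); return o+d*((z-o[2])/d[:,2])[:,None]
def proj(c,X,fish=False):
    p=np.atleast_2d(X)@np.asarray(c["R"]).T+c["t"]
    if not fish: return np.c_[c["fx"]*p[:,0]/p[:,2]+c["cx"],c["fy"]*p[:,1]/p[:,2]+c["cy"]]
    r=np.hypot(p[:,0],p[:,1]); th=np.arctan2(r,p[:,2]); return np.c_[c["fx"]*th*p[:,0]/r+c["cx"],c["fy"]*th*p[:,1]/r+c["cy"]]
def tri(rays):
    A=0;b=0
    for o,d in rays:
        P=np.eye(3)-np.outer(d,d); A=A+P; b=b+P@o
    X=np.linalg.solve(A,b); return X,[np.linalg.norm((np.eye(3)-np.outer(d,d))@(X-o)) for o,d in rays]
E
python3 - <<'E'
from h import *
T=load("pics/top0.pkl");S=load("pics/side0.pkl")
def two(a,b):
    o,d=ray(T,a);o2,d2=ray(S,b); return tri([(o,d[0]),(o2,d2[0])])
print("lid cap c",two((235-35+172/5,162+152/5),(195+(528-350)/5,230+160/5)))
print("mouth",two((329+200/5,192+(450-300)/5),(308+(531-350)/5,135+(388-300)/5)))
print("notches",plane(T,[(329+158/5,192+72/5),(329+233/5,192+228/5)],.11),plane(S,[(308+(436-350)/5,135+80/5),(308+(627-350)/5,135+92/5)],.11))
print("bar ends S z.05",plane(S,[(195+(465-350)/5,230+125/5),(195+(585-350)/5,230+105/5)],.052))
for n,(uv) in dict(jar=(195,157),purp=(238,150),red=(291,201),tin=(291,135),jam=(357,162),mug=(424,252),bowl=(154,229),jl=(222,254),pan=(512,238)).items(): print(n,plane(T,uv,.03)[0])
E
```

```text
lid cap c (array([0.62865844, 0.17102959, 0.01435879]), [np.float64(0.00012452798216589653), np.float64(0.00012452798216595011)])
mouth (array([ 0.53225364, -0.20698691,  0.0991395 ]), [np.float64(0.0016071915196029674), np.float64(0.0016071915196029588)])
notches [[ 0.57143782 -0.18351364  0.11      ]
 [ 0.48685361 -0.2217912   0.11      ]] [[ 0.57266877 -0.1762997   0.11      ]
 [ 0.48711276 -0.21649776  0.11      ]]
bar ends S z.05 [[0.64538723 0.19153068 0.052     ]
 [0.60610268 0.15556459 0.052     ]]
jar [0.731155   0.28951009 0.03      ]
purp [0.75433233 0.16265772 0.03      ]
red [0.6012222 0.003765  0.03     ]
tin [0.80308821 0.00548833 0.03      ]
jam [ 0.72137315 -0.19024848  0.03      ]
mug [ 0.45766379 -0.37529374  0.03      ]
bowl [0.51423382 0.39676122 0.03      ]
jl [0.44488772 0.19854136 0.03      ]
pan [ 0.50078216 -0.62831192  0.03      ]
```

Run:
```python
from h import *
from scipy.spatial.transform import Rotation as Ro
from workcell import robot
s=robot.get_state(); w,x,y,z=s["tcp_rot"]; M=Ro.from_quat([x,y,z,w]).as_matrix(); print(M)
print("jaw deg",np.degrees(np.arctan2(M[1,1],M[0,1])))
W=load("pics/wrist0.pkl"); o=-W["R"].T@W["t"]; print("cam",o,"in tool",M.T@(o-s["tcp_pos"]),"axis in tool",M.T@W["R"][2])
T=load("pics/top0.pkl");S=load("pics/side0.pkl")
o,d=ray(T,(512,238));o2,d2=ray(S,(411,90)); print(tri([(o,d[0]),(o2,d2[0])]))
```

```text
[[-2.75548038e-04  2.54011851e-01 -9.67201067e-01]
 [ 1.85670656e-03 -9.67199306e-01 -2.54011918e-01]
 [-9.99998238e-01 -1.86580105e-03 -2.05115599e-04]]
jaw deg -75.28493321302909
cam [ 0.22317004 -0.58638294  0.37251575] in tool [-0.14224982 -0.00080629 -0.06684247] axis in tool [ 9.62729971e-01 -6.95402087e-04  2.70463526e-01]
(array([ 0.49901549, -0.61336859,  0.05723462]), [np.float64(0.0018718492575498476), np.float64(0.001871849257549835)])
```

>>> apply_moves(steps=[[4,4.5,1,0,0,0.05],[8,9,2,0,0,0.1],[12,13,3,0,0,0.15],[16,17,3,0,0,0.18],[20,21,3,0,0,0.18],[24,25,3,0,0,0.18],[28,29,3,0,0,0.18],[32,33,3,0,0,0.18],[35,37,3,0,0,0.18],[37,40,3,0,0,0.18]], hand=100, newtons=24)

```text
time: 1.15
tcp_pos: [0.5002, -0.24, 0.2611]
tcp_rot: [-0.153, -0.69, -0.153, 0.69]
contact_force: [0.1, -0.7, -0.3]
grip_width: 0.0854
```

>>> apply_moves(steps=[[0,0,0,0,0,0],[0,0,0,0,0,0],[0,0,0,0,0,0],[0,0,0,0,0,0],[0,0,0,0,0,0],[0,0,0,0,0,0],[0,0,0,0,0,0],[0,0,0,0,0,0],[0,0,0,0,0,0],[0,0,0,0,0,0]])

```text
time: 2.15
tcp_pos: [0.4991, -0.2417, 0.2613]
tcp_rot: [0.153, 0.69, 0.153, -0.69]
contact_force: [0.0, 0.3, 0.1]
grip_width: 0.0856
```

```bash
cat > snap.py <<'E'
import sys,pickle,cv2
from workcell import robot,imaging
n=sys.argv[1]; c=imaging.capture(sys.argv[2] if len(sys.argv)>2 else "wrist"); c["state"]=robot.get_state()
pickle.dump(c,open(f"pics/{n}.pkl","wb")); cv2.imwrite(f"pics/{n}.png",c["pixels"][:,:,::-1]); s=c["state"]
print(s["time"],s["tcp_pos"],s["contact_force"],s["ft_torque"],s["grip_width"],s["qpos"].round(3))
E
python3 snap.py w1
```

```text
2.2 [ 0.49917404 -0.24165127  0.26127013] [-0.19056801 -0.47573609 -0.26875111] [ 0.00928121 -0.0012471   0.02219099] 0.0855052923367517 [-0.577  0.043  1.75   0.     1.349  0.556]
```

View pics/w1.png

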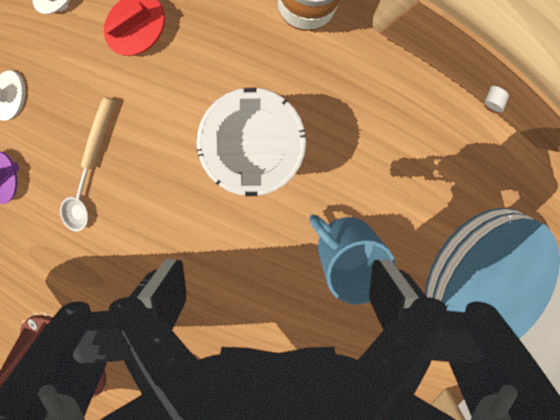

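The wrist view shows the grinder rim centred near (252,141), with wide marks at about (250,90) and (252,193). I'll enlarge it to locate them better.

Run:
```python
import cv2
i=cv2.imread("pics/w1.png"); cv2.imwrite("pics/w1c.png",cv2.resize(i[80:205,190:315],(750,600) if 0 else (600,600),interpolation=cv2.INTER_CUBIC))
```

```text
(no output)
```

View pics/w1c.png

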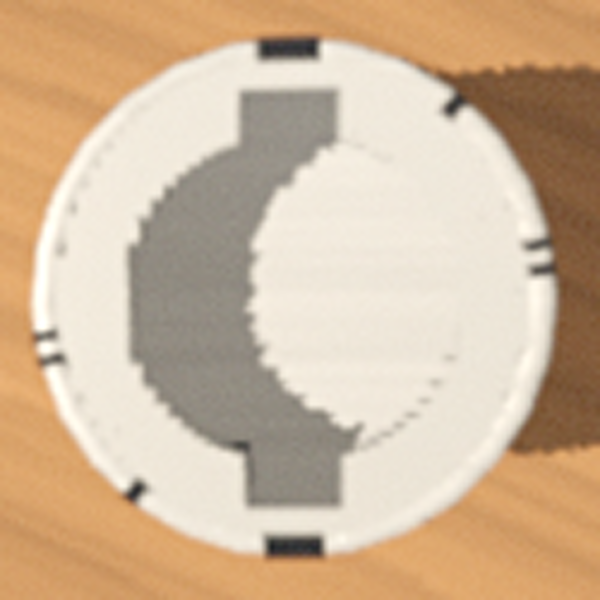

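Run:
```python
from h import *
W=load("pics/w1.pkl")
p=np.array([(288,48),(295,546),(456,104),(136,491),(538,256),(48,349)],float)
uv=(p+.5)/4.8-.5+[190,80]
for z in (.105,.11,.115):
    X=plane(W,uv,z,True); print(z)
    for k in (0,2,4):
        a,b=X[k],X[k+1]; d=a-b; print((a+b)/2,np.linalg.norm(d),np.degrees(np.arctan2(d[1],d[0])))
```

```text
0.105
[ 0.53152502 -0.19782959  0.105     ] 0.09673537103964311 25.168413861419417
[ 0.53169347 -0.1979415   0.105     ] 0.09730142564430573 -15.073820601890109
[ 0.53125206 -0.19760589  0.105     ] 0.09642091279310713 -54.85950839546573
0.11
[ 0.53199209 -0.19807477  0.11      ] 0.09511608002413662 25.16841386141942
[ 0.53215772 -0.19818481  0.11      ] 0.09567265922052041 -15.073820601890093
[ 0.5317237  -0.19785482  0.11      ] 0.09480688561654503 -54.85950839546573
0.115
[ 0.53245916 -0.19831995  0.115     ] 0.09349678900863027 25.16841386141941
[ 0.53262197 -0.19842812  0.115     ] 0.09404389279673496 -15.073820601890121
[ 0.53219534 -0.19810374  0.115     ] 0.09319285843998289 -54.859508395465724
```

>>> apply_moves(steps=[[2,4.5,0,0,0,0.1],[4,9,0,0,0,0.2],[6,13,0,0,0,0.3],[6,16,0,0,0,0.3],[6,17,0,0,0,0.3],[6,17,0,0,0,0.3],[6,17,0,0,0,0.3],[6,17,0,0,0,0.3],[6,17,0,0,0,0.3],[6,17,0,0,0,0.3]])

```text
time: 3.2
tcp_pos: [0.559, -0.0728, 0.2613]
tcp_rot: [-0.254, -0.66, -0.254, 0.66]
contact_force: [-0.6, 1.2, -0.4]
grip_width: 0.0855
```

```bash
python3 snap.py w2
```

```text
3.25 [ 0.55905668 -0.07255896  0.26124762] [-0.83157407  0.00874594 -0.1944449 ] [ 0.01295816  0.03489428 -0.0213424 ] 0.08550474413482237 [-0.254  0.063  1.729 -0.     1.35   0.582]
```

View pics/w2.png

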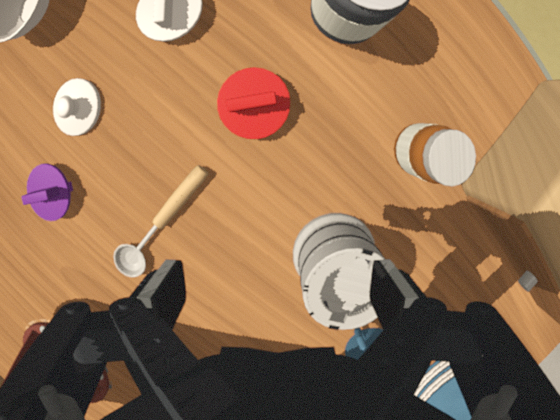

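>>> apply_moves(steps=[[1.5,4.5,0,0,0,0],[3,9,0,0,0,0],[4.5,13,0,0,0,0],[6,17,0,0,0,0],[7,21,0,0,0,0],[7,24,0,0,0,0],[7,24,0,0,0,0],[7,24,0,0,0,0],[7,24,0,0,0,0],[7,24,0,0,0,0]])

```text
time: 4.25
tcp_pos: [0.6292, 0.1668, 0.2613]
tcp_rot: [-0.254, -0.66, -0.254, 0.66]
contact_force: [-0.1, -0.6, 0.2]
grip_width: 0.0855
```

```bash
python3 snap.py w3
```

```text
4.3 [0.62924058 0.16688597 0.26135872] [0.20751214 0.06709201 0.20415907] [ 0.00229482  0.00911452 -0.0069123 ] 0.08534557610418031 [ 0.152  0.249  1.518 -0.     1.374  0.987]
```

View pics/w3.png

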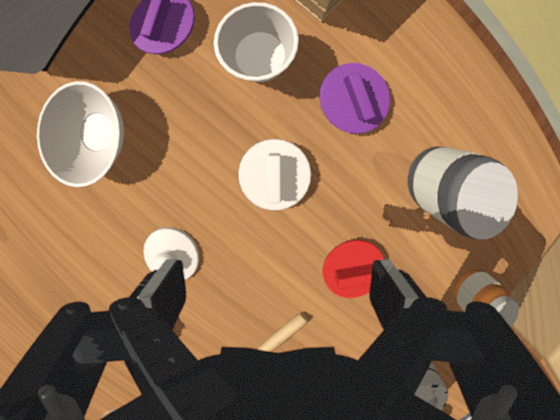

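w2 shows the grinder rim at (345,288), partly hidden by a finger. w3 shows the lid at (274,174), with its bar almost vertical in the image. I'll go down for a second view.

>>> apply_moves(steps=[[0,0,-4,0,0,0],[0,0,-8,0,0,0],[0,0,-11,0,0,0],[0,0,-12,0,0,0],[0,0,-12,0,0,0],[0,0,-12,0,0,0],[0,0,-12,0,0,0],[0,0,-12,0,0,0],[0,0,-12,0,0,0],[0,0,-12,0,0,0]])

```text
time: 5.3
tcp_pos: [0.6295, 0.1684, 0.1421]
tcp_rot: [0.255, 0.66, 0.255, -0.659]
contact_force: [0.5, -0.6, -0.0]
grip_width: 0.0854
```

```bash
python3 snap.py w4
python3 - <<'E'
import cv2,numpy as np
i=cv2.imread("pics/w3.png");j=cv2.imread("pics/w4.png"); w=cv2.imread("pics/w2.png")
cv2.imwrite("pics/c34.png",np.hstack([cv2.resize(i[130:220,230:320],(450,450),interpolation=2),cv2.resize(w[205:340,290:425],(340,340),interpolation=2) if 0 else cv2.resize(w[245:335,295:385],(300,450)) if 0 else cv2.resize(w[240:330,290:360],(350,450),interpolation=2)]))
E
```

```text
5.35 [0.62935294 0.16837441 0.14181613] [ 0.45900921 -0.54343094 -0.64904794] [ 0.02605116 -0.01622182 -0.02397344] 0.08525324475977449 [ 0.154  0.355  1.617 -0.     1.169  0.988]
```

View pics/w4.png

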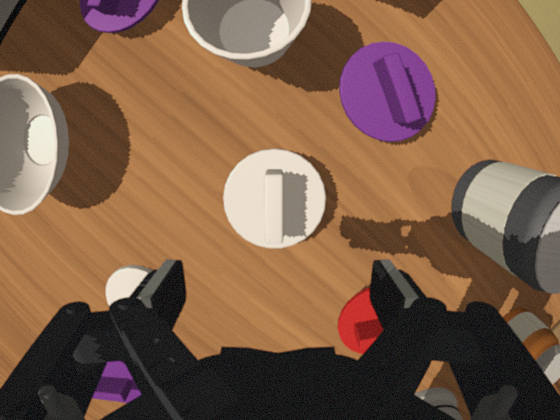

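View pics/c34.png

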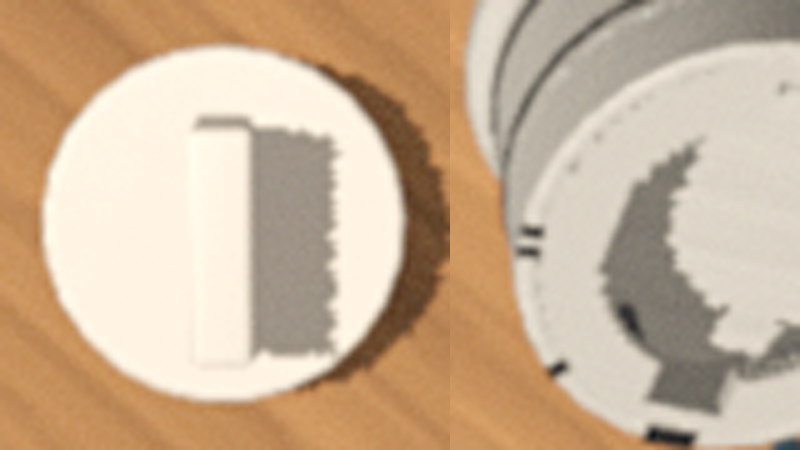

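Run:
```python
from h import *
W=[load(f"pics/w{k}.pkl") for k in range(1,5) ] if 0 else {k:load(f"pics/w{k}.pkl") for k in (1,2,3,4)}
def T(k1,a,k2,b):
    o,d=ray(W[k1],a,True);o2,d2=ray(W[k2],b,True); return tri([(o,d[0]),(o2,d2[0])])
f=lambda p:(np.array(p)+.5)/4.8-.5+[190,80]
for a,b in [((48,349),(306,288.5)),((136,491),(311.2,313.7)),((295,546),(333.7,327.2))]:
    print("mark",T(1,f(a),2,b))
uv={}
for k in (3,4):
    im=W[k]["pixels"]; hsv=cv2.cvtColor(im,cv2.COLOR_RGB2HSV)
    m=((hsv[...,1]<70)&(hsv[...,2]>90)).astype(np.uint8)
    n,l,st,c=cv2.connectedComponentsWithStats(m)
    j=[i for i in range(1,n) if np.hypot(*(c[i]-[274,185]))<30 and st[i,4]>1500][0]
    cs,_=cv2.findContours((l==j).astype(np.uint8),cv2.RETR_EXTERNAL,cv2.CHAIN_APPROX_NONE)
    h=cv2.convexHull(max(cs,key=len)).reshape(-1,2)
    e=cv2.fitEllipse(h); print(k,e)
    for z in (.0,.022):
        X=plane(W[k],h,z,True)[:,:2].astype(np.float32); (cx,cy),(a,b),_=cv2.fitEllipse(X*1000); print(z,cx,cy,a,b)
    uv[k]=e[0]
print(T(3,uv[3],4,uv[4]))
j=cv2.imread("pics/w4.png");cv2.imwrite("pics/c4.png",cv2.resize(j[140:255,215:335],(720,690) if 0 else (624,598),interpolation=2))
```

```text
mark (array([ 0.50473032, -0.15933517,  0.11125258]), [np.float64(5.759639621200826e-05), np.float64(5.7596396211864027e-05)])
mark (array([ 0.48600151, -0.18577548,  0.11093835]), [np.float64(0.000200823882119561), np.float64(0.00020082388211961356)])
mark (array([ 0.48896922, -0.21825629,  0.11062217]), [np.float64(0.0001297178101651811), np.float64(0.0001297178101650561)])
3 ((274.3212890625, 174.1659698486328), (71.1356201171875, 72.72196197509766), 94.34748840332031)
0.0 625.6199340820312 170.81903076171875 91.10533142089844 91.72079467773438
0.022 628.490234375 173.1177520751953 86.140625 86.72257995605469
4 ((274.144287109375, 198.1006622314453), (99.46149444580078, 102.52246856689453), 94.7538070678711)
0.0 624.4815673828125 169.75839233398438 92.85789489746094 93.16634368896484
0.022 628.6445922851562 173.2275848388672 85.68022918701172 85.96481323242188
(array([0.62740602, 0.17222699, 0.00877512]), [np.float64(1.919887419024777e-05), np.float64(1.919887419031425e-05)])
```

View pics/c4.png

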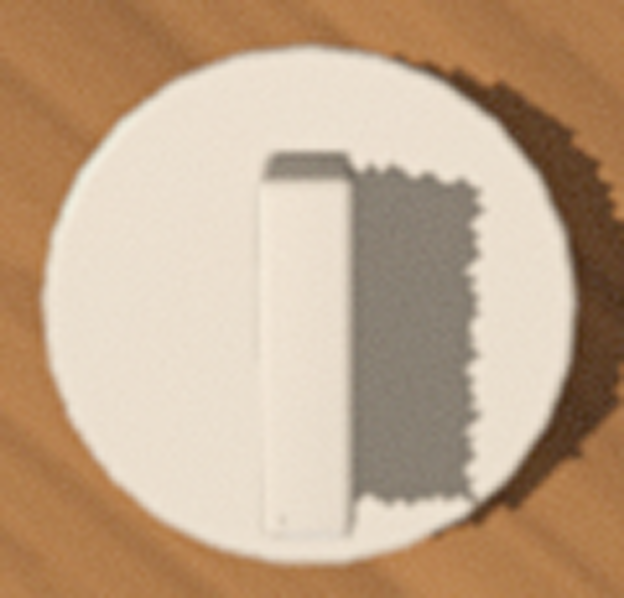

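Run:
```python
from h import *
from scipy.spatial.transform import Rotation as Ro
W={k:load(f"pics/w{k}.pkl") for k in (3,4)}
g=lambda p:(np.array(p,float)+.5)/5.2-.5+[215,140]
h=lambda p:(np.array(p,float)+.5)/5-.5+[230,130]
a=g([(306,180),(306.5,534)]); b=h([(222,128),(222,362)])
for k,uv in ((4,a),(3,b)):
    X=plane(W[k],uv,.052,True); d=X[0]-X[1]; print(X.mean(0),np.linalg.norm(d),np.degrees(np.arctan2(d[1],d[0])))
for i in (0,1):
    o,d=ray(W[4],a[i],True);o2,d2=ray(W[3],b[i],True); print(tri([(o,d[0]),(o2,d2[0])]))
s=W[4]["state"]; w,x,y,z=s["tcp_rot"]; M=Ro.from_quat([x,y,z,w]).as_matrix(); print("jaw deg",np.degrees(np.arctan2(M[1,1],M[0,1])),M[:,0],s["tcp_pos"])
```

```text
[0.62875848 0.17353882 0.052     ] 0.052572566752156734 42.09087330011669
[0.62880174 0.17344102 0.052     ] 0.052337511909863146 41.95986217329845
(array([0.64798975, 0.19083979, 0.04945291]), [np.float64(8.208391467681682e-05), np.float64(8.208391467692732e-05)])
(array([0.60945049, 0.15606062, 0.05262218]), [np.float64(2.0642530807955854e-05), np.float64(2.0642530807825388e-05)])
jaw deg -47.77757426997678 [ 8.06711562e-04  1.08674958e-04 -9.99999669e-01] [0.62935294 0.16837441 0.14181613]
```

>>> apply_moves(steps=[[0,0.5,-3,0,0,0],[-0.1,0.5,-6,0,0,0],[-0.1,0.5,-8,0,0,0],[-0.1,0.5,-9.5,0,0,0],[-0.1,0.5,-10.5,0,0,0],[-0.1,0.5,-11,0,0,0],[-0.1,0.5,-11,0,0,0],[-0.1,0.5,-11,0,0,0],[-0.1,0.5,-11,0,0,0],[-0.1,0.5,-11,0,0,0]], hand=60, newtons=22)

```text
time: 6.35
tcp_pos: [0.629, 0.1734, 0.0324]
tcp_rot: [0.255, 0.66, 0.255, -0.659]
contact_force: [-0.4, 0.2, -0.3]
grip_width: 0.0511
```

```bash
python3 snap.py w5; python3 snap.py s5 side
```

```text
6.4 [0.62876183 0.17335772 0.03216142] [-0.12759652 -0.38741545  0.26964429] [-0.012198   -0.03850231 -0.01387866] 0.0512528617145418 [0.161 0.495 1.658 0.    0.988 0.996]
6.45 [0.6285988  0.17336903 0.03196681] [0.7885952  0.50389169 0.61328799] [0.01234636 0.07051568 0.01950754] 0.05109314043574605 [ 0.162  0.495  1.658 -0.     0.987  0.996]
```

View pics/w5.png

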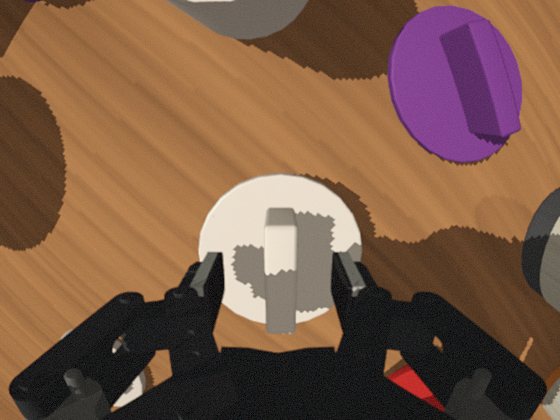

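View pics/s5.png

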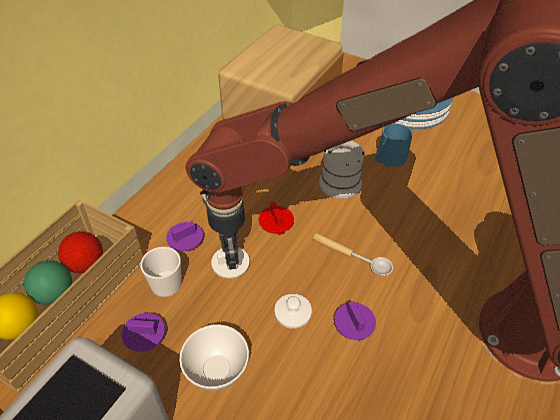

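The bar at (281,270) is centred between the fingers at (222,333). I'll lower slightly and close gently.

>>> apply_moves(steps=[[0,0,-0.3,0,0,0],[0,0,-0.5,0,0,0],[0,0,-0.5,0,0,0],[0,0,-0.5,0,0,0],[0,0,-0.5,0,0,0],[0,0,-0.5,0,0,0],[0,0,-0.5,0,0,0],[0,0,-0.5,0,0,0],[0,0,-0.5,0,0,0],[0,0,-0.5,0,0,0]], hand=22, newtons=22)

```text
time: 7.45
tcp_pos: [0.6281, 0.1733, 0.0263]
tcp_rot: [0.255, 0.66, 0.255, -0.66]
contact_force: [-0.6, 1.0, -1.2]
grip_width: 0.019
```

>>> apply_moves(steps=[[0,0,0,0,0,0],[0,0,0,0,0,0],[0,0,0,0,0,0],[0,0,0,0,0,0],[0,0,0,0,0,0],[0,0,0,0,0,0],[0,0,0,0,0,0],[0,0,0,0,0,0],[0,0,0,0,0,0],[0,0,0,0,0,0]], hand=0, newtons=22)

```text
time: 8.45
tcp_pos: [0.6283, 0.1732, 0.0264]
tcp_rot: [0.255, 0.66, 0.255, -0.66]
contact_force: [1.4, -0.6, 0.4]
grip_width: 0.0134
```

```bash
python3 snap.py w6
```

```text
8.5 [0.62832965 0.17321305 0.02637665] [ 0.21626722 -0.89934708  1.5301421 ] [-0.13546428 -0.19333705  0.01048402] 0.013472624196058033 [ 0.161  0.503  1.659 -0.     0.979  0.996]
```

View pics/w6.png

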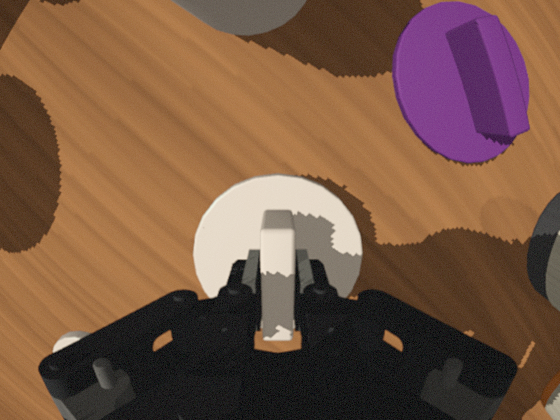

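>>> apply_moves(steps=[[0,0,1,0,0,0],[0,0,3,0,0,0],[0,0,6,0,0,0],[0,0,9,0,0,0],[0,-1,12,0,0,0],[-1,-3,15,0,0,-0.05],[-2,-6.5,16,0,0,-0.1],[-3,-10,16,0,0,-0.15],[-4,-14,16,0,0,-0.2],[-5,-18,16,0,0,-0.25]])

```text
time: 9.5
tcp_pos: [0.5768, -0.0073, 0.1864]
tcp_rot: [-0.17, -0.686, -0.17, 0.687]
contact_force: [1.1, -0.3, -2.5]
grip_width: 0.0137
```

>>> apply_moves(steps=[[-1,-4,0,0,0,-0.05],[-2,-7.5,0,0,0,-0.05],[-3,-11,0,0,0,-0.05],[-4,-14,0,0,0,-0.05],[-4.6,-16.5,0,0,0,-0.05],[-4.6,-18,0,0,0,-0.05],[-4.6,-18.9,0,0,0,-0.05],[-4.6,-18.9,0,0,0,-0.05],[-4.6,-18.9,0,0,0,-0.05],[-4.6,-18.9,0,0,0,-0.05]])

```text
time: 10.5
tcp_pos: [0.5323, -0.1945, 0.1861]
tcp_rot: [-0.153, -0.69, -0.154, 0.69]
contact_force: [-0.7, -0.4, -0.7]
grip_width: 0.0136
```

```bash
python3 snap.py w7; python3 snap.py s7 side;python3 snap.py t7 top
python3 - <<'E'
from h import *
from scipy.spatial.transform import Rotation as Ro
for n in ("w6","w7"):
    s=load(f"pics/{n}.pkl")["state"]; w,x,y,z=s["tcp_rot"]; M=Ro.from_quat([x,y,z,w]).as_matrix(); print(n,"bar deg",90+np.degrees(np.arctan2(M[1,1],M[0,1])),M[:,0],s["tcp_pos"])
s=cv2.imread("pics/s7.png");t=cv2.imread("pics/t7.png")
cv2.imwrite("pics/c7.png",np.hstack([cv2.resize(s[90:210,290:400],(440,480),interpolation=2),cv2.resize(t[180:270,330:400],(350,450),interpolation=2) if 0 else cv2.resize(t[180:270,325:392],(357,480),interpolation=2)]))
E
```

```text
10.55 [ 0.53234573 -0.19455477  0.18613583] [-0.52501186  1.15100892 -1.75013034] [ 0.06052195  0.00764706 -0.03445712] 0.013619087106974364 [-0.474  0.137  1.793  0.     1.211  0.658]
10.6 [ 0.53229664 -0.1946469   0.18614239] [-0.17882278 -0.26213346 -0.66235364] [0.0301211  0.02243313 0.00584521] 0.013537481680108123 [-0.475  0.137  1.793  0.     1.211  0.658]
10.65 [ 0.53229788 -0.19481815  0.18618814] [ 0.08023333 -1.02253916 -1.62033892] [-0.00406041  0.00564534 -0.01836689] 0.013406619288808697 [-0.475  0.137  1.793  0.     1.211  0.658]
w6 bar deg 42.21426788188492 [ 4.24259992e-04 -6.75810237e-05 -9.99999908e-01] [0.62832965 0.17321305 0.02637665]
w7 bar deg 25.110015921814593 [-2.42029246e-04  5.75765002e-04 -9.99999805e-01] [ 0.53234573 -0.19455477  0.18613583]
```

View pics/w7.png

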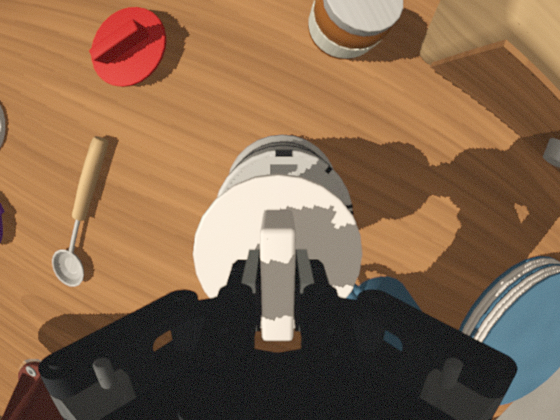

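View pics/c7.png

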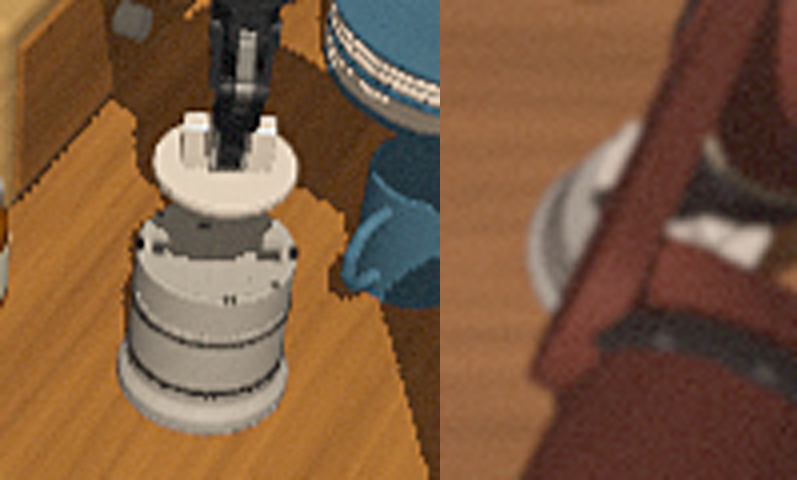

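Run:
```python
from h import *
for n,zt in (("w6",.022),("w7",.1598+.022)):
    W=load(f"pics/{n}.pkl"); im=W["pixels"]; hsv=cv2.cvtColor(im,cv2.COLOR_RGB2HSV)
    # cap top edge samples: rays scanned from inside outward, upper half only
    hs=hsv.astype(int); pts=[]
    # use Canny edge near expected circle
    t=W["state"]["tcp_pos"]; 
    e=cv2.Canny(cv2.cvtColor(im,cv2.COLOR_RGB2GRAY),40,100)
    v,u=np.nonzero(e); P=plane(W,np.c_[u,v],zt,True)
    r=np.hypot(P[:,0]-t[0],P[:,1]-t[1]); k=(abs(r-.043)<.0035)&(v<300)
    X=P[k][:,:2]
    for _ in range(5):
        A=np.c_[2*X,np.ones(len(X))]; sol=np.linalg.lstsq(A,(X**2).sum(1),rcond=None)[0]; c=sol[:2]; R=np.sqrt(sol[2]+c@c)
        q=abs(np.hypot(*(X-c).T)-R); X=X[q<max(.0007,2*np.median(q))]
    print(n,len(X),c,R,c-t[:2])
W=load("pics/w7.pkl"); im=W["pixels"]; g=cv2.cvtColor(im,cv2.COLOR_RGB2GRAY)
m=(g[145:162,268:300]<70); v,u=np.nonzero(m); print(u.mean()+268,v.mean()+145,m.sum())
print("mark",plane(W,(u.mean()+268,v.mean()+145),.11,True), "pred",np.array([.532,-.198])+.0475*np.array([np.cos(.438),np.sin(.438)]))
S=load("pics/s7.pkl")
cv2.imwrite("pics/c7w.png",cv2.resize(im[130:310,180:380,::-1],(800,600) if 0 else (660,594),interpolation=2))
```

```text
w6 375 [0.62762895 0.17454632] 0.042532975696182536 [-0.00070069  0.00133328]
w7 340 [ 0.53169268 -0.19368917] 0.04262724640229177 [-0.00065305  0.00086561]
284.70175438596493 151.35087719298247 114
mark [[ 0.57614064 -0.17814292  0.11      ]] pred [ 0.57501608 -0.17785387]
```

View pics/c7w.png

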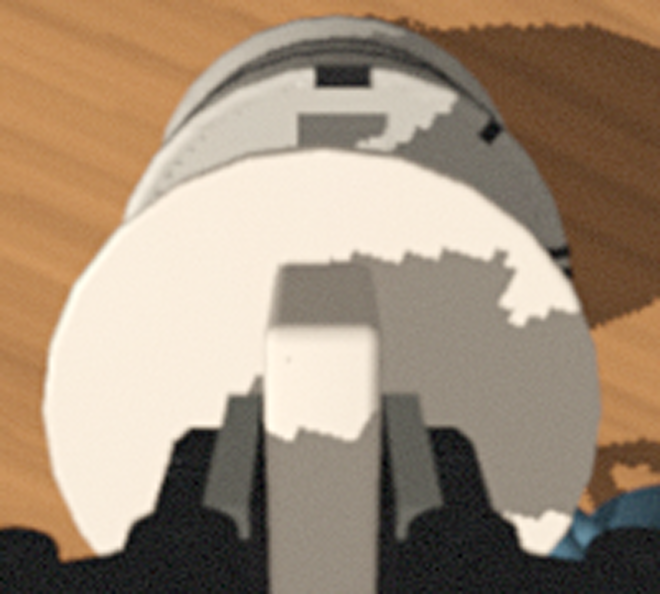

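>>> apply_moves(steps=[[0,-0.2,-1,0,0,0],[0,-0.3,-2,0,0,0],[0,-0.3,-3,0,0,0],[0,-0.3,-3.5,0,0,0],[0,-0.3,-3.5,0,0,0],[0,-0.3,-3.5,0,0,0],[0,-0.3,-3.5,0,0,0],[0,-0.3,-3.5,0,0,0],[0,-0.3,-3.5,0,0,0],[0,-0.3,-3.5,0,0,0]])

```text
time: 11.65
tcp_pos: [0.5323, -0.1988, 0.1516]
tcp_rot: [0.153, 0.69, 0.153, -0.69]
contact_force: [1.3, 0.4, -1.7]
grip_width: 0.0134
```

```bash
python3 snap.py w8; python3 snap.py s8 side
python3 - <<'E'
from h import *
W=load("pics/w8.pkl"); im=W["pixels"];s=cv2.imread("pics/s8.png")
cv2.imwrite("pics/c8.png",np.hstack([cv2.resize(im[130:310,200:360,::-1],(432,486),interpolation=2),cv2.resize(s[115:205,310:375],(351,486),interpolation=2)]))
E
```

```text
11.7 [ 0.53224444 -0.19876639  0.15150641] [ 0.63909118 -0.4677348  -2.15684257] [-0.01448903  0.02086911 -0.00538179] 0.013511693145502641 [-0.481  0.179  1.817 -0.     1.146  0.653]
11.75 [ 0.53221693 -0.19877466  0.15144233] [ 0.15938453  0.50118242 -1.92727324] [ 0.05179953 -0.00073611 -0.02186051] 0.01357747520589445 [-0.481  0.179  1.817 -0.     1.146  0.653]
```

View pics/c8.png

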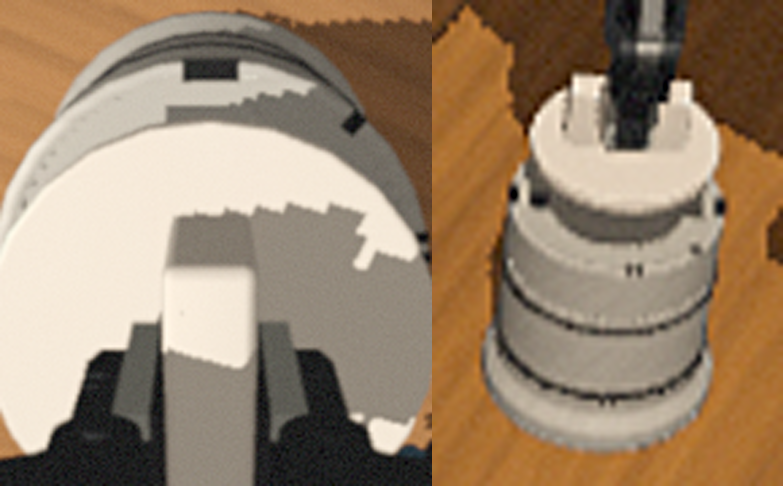

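>>> apply_moves(steps=[[0,0,-0.5,0,0,0],[0,0,-1,0,0,0],[0,0,-1.3,0,0,0],[0,0,-1.4,0,0,0],[0,0,-1.5,0,0,0],[0,0,-1.6,0,0,0],[0,0,-1.7,0,0,0],[0,0,-1.8,0,0,0],[0,0,-1.8,0,0,0],[0,0,-1.8,0,0,0]])

```text
time: 12.75
tcp_pos: [0.5321, -0.1987, 0.1333]
tcp_rot: [0.153, 0.69, 0.153, -0.69]
contact_force: [-0.6, 0.2, -2.2]
grip_width: 0.0134
```

```bash
python3 snap.py w9; python3 snap.py s9 side
python3 - <<'E'
from h import *
s=cv2.imread("pics/s9.png")
cv2.imwrite("pics/c9.png",cv2.resize(s[115:205,300:385],(567,600),interpolation=2))
E
```

```text
12.8 [ 0.53217192 -0.19872938  0.13333445] [ 0.50257754  0.09027027 -1.81297058] [-0.02055163  0.04924691 -0.01822125] 0.013879748628776464 [-0.481  0.201  1.828  0.     1.112  0.653]
12.85 [ 0.53218598 -0.19875897  0.13334592] [-0.41295439 -0.58872625 -1.75543911] [-0.00051637 -0.01426237  0.00815725] 0.013851913486845616 [-0.481  0.201  1.828 -0.     1.112  0.653]
```

View pics/c9.png

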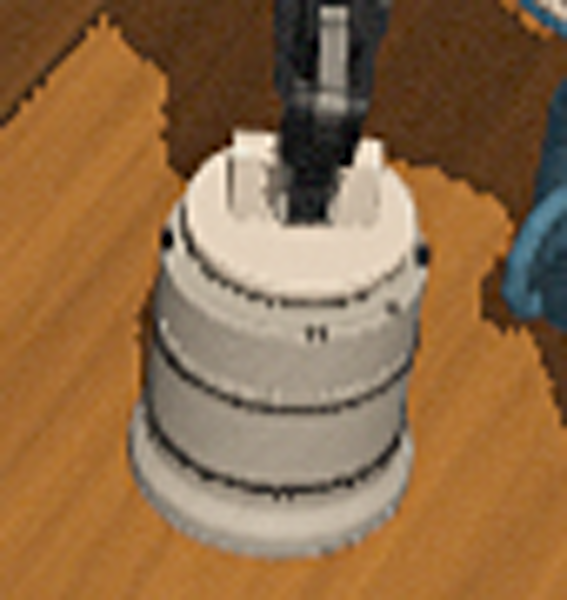

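>>> apply_moves(steps=[[0,0,-0.2,0,0,0],[0,0,-0.4,0,0,0],[0,0,-0.6,0,0,0],[0,0,-0.8,0,0,0],[0,0,-0.9,0,0,0],[0,0,-1.0,0,0,0],[0,0,-1.05,0,0,0],[0,0,-1.1,0,0,0],[0,0,-1.1,0,0,0],[0,0,-1.1,0,0,0]])

```text
time: 13.85
tcp_pos: [0.5322, -0.1987, 0.1223]
tcp_rot: [0.153, 0.69, 0.153, -0.69]
contact_force: [0.5, -0.0, -1.6]
grip_width: 0.0135
```

```bash
python3 snap.py w10; python3 snap.py s10 side
python3 - <<'E'
from h import *
s=cv2.imread("pics/s10.png")
cv2.imwrite("pics/c10.png",cv2.resize(s[115:205,300:385],(567,600),interpolation=2))
E
```

```text
13.9 [ 0.53216748 -0.19872529  0.12230757] [ 0.04429476  0.29594892 -1.60734017] [-0.01913935 -0.00226679  0.00321183] 0.013545042106866379 [-0.481  0.215  1.835  0.     1.092  0.653]
13.95 [ 0.5321969  -0.1987332   0.12235234] [ 0.57189007  0.78781928 -1.40438926] [-0.07007912 -0.05638714 -0.03592184] 0.01343079148870752 [-0.481  0.215  1.835  0.     1.092  0.653]
```

View pics/c10.png

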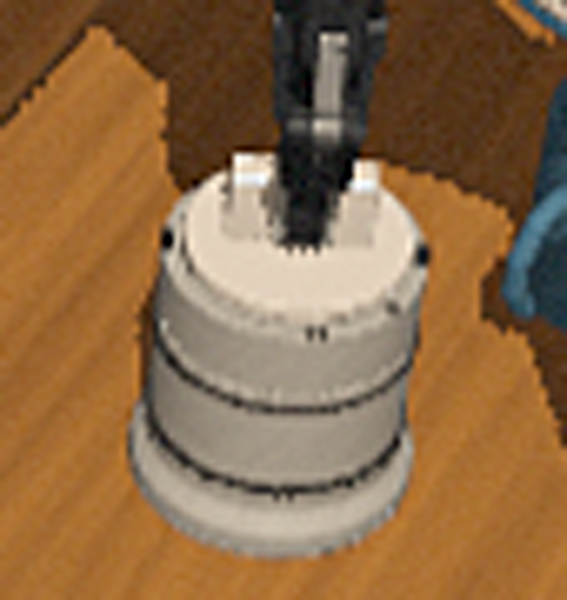

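>>> apply_moves(steps=[[0,0,-0.02,0,0,0],[0,0,-0.04,0,0,0],[0,0,-0.06,0,0,0],[0,0,-0.08,0,0,0],[0,0,-0.08,0,0,0],[0,0,-0.08,0,0,0],[0,0,-0.08,0,0,0],[0,0,-0.08,0,0,0],[0,0,-0.08,0,0,0],[0,0,-0.08,0,0,0]])

```text
time: 14.95
tcp_pos: [0.5321, -0.1987, 0.1215]
tcp_rot: [-0.153, -0.69, -0.153, 0.69]
contact_force: [0.3, -0.6, -1.7]
grip_width: 0.0134
```

```bash
python3 snap.py w11
python3 - <<'E'
from h import *
im=load("pics/w11.pkl")["pixels"]
cv2.imwrite("pics/c11.png",cv2.resize(im[150:330,180:380,::-1],(660,594),interpolation=2))
E
```

```text
15.0 [ 0.53213599 -0.1987184   0.12148407] [-0.11954356  0.81874948 -2.18106023] [0.01490087 0.02890707 0.00931785] 0.013744615733242609 [-0.481  0.216  1.835  0.     1.09   0.653]
```

View pics/c11.png

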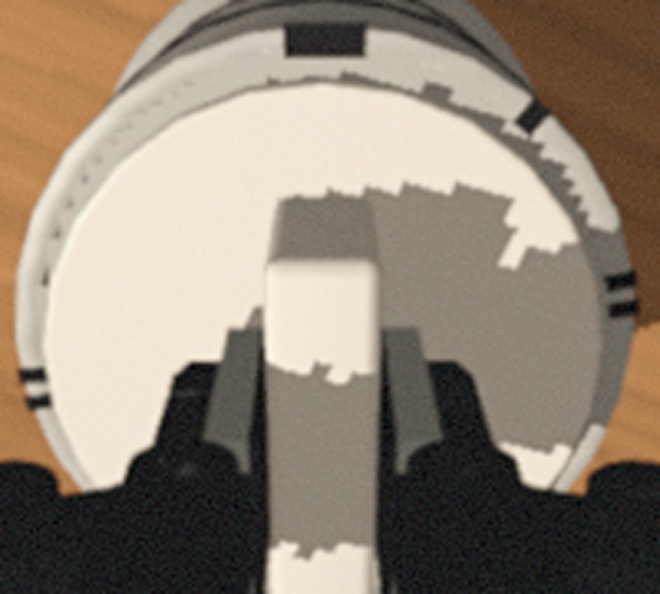

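>>> apply_moves(steps=[[0,0,-0.02,0,0,0],[0,0,-0.04,0,0,0],[0,0,-0.06,0,0,0],[0,0,-0.08,0,0,0],[0,0,-0.1,0,0,0],[0,0,-0.1,0,0,0],[0,0,-0.1,0,0,0],[0,0,-0.1,0,0,0],[0,0,-0.1,0,0,0],[0,0,-0.1,0,0,0]])

```text
time: 16.0
tcp_pos: [0.5322, -0.1987, 0.1213]
tcp_rot: [-0.153, -0.69, -0.153, 0.69]
contact_force: [-2.5, 1.2, 4.7]
grip_width: 0.0135
```

>>> apply_moves(steps=[[0,0,0.03,0,0,0],[0,0,0.03,0,0,-0.05],[0,0,0.03,0,0,-0.1],[0,0,0.03,0,0,-0.15],[0,0,0.03,0,0,-0.2],[0,0,0.03,0,0,-0.25],[0,0,0.03,0,0,-0.3],[0,0,0.03,0,0,-0.35],[0,0,0.03,0,0,-0.35],[0,0,0.03,0,0,-0.35]])

```text
time: 17.0
tcp_pos: [0.5326, -0.1986, 0.1213]
tcp_rot: [0.031, 0.707, 0.031, -0.706]
contact_force: [-0.8, 1.9, 5.3]
grip_width: 0.0132
```

```bash
python3 snap.py w12
python3 - <<'E'
from h import *
im=load("pics/w12.pkl")["pixels"]
cv2.imwrite("pics/c12.png",cv2.resize(im[150:330,180:380,::-1],(660,594),interpolation=2))
E
```

```text
17.05 [ 0.53259171 -0.1986702   0.12134508] [-1.53942719  1.83737144  5.15071026] [ 0.36123518  0.30338204 -0.10745373] 0.013724957968492947 [-4.810e-01  2.170e-01  1.835e+00  1.000e-03  1.089e+00  1.002e+00]
```

View pics/c12.png

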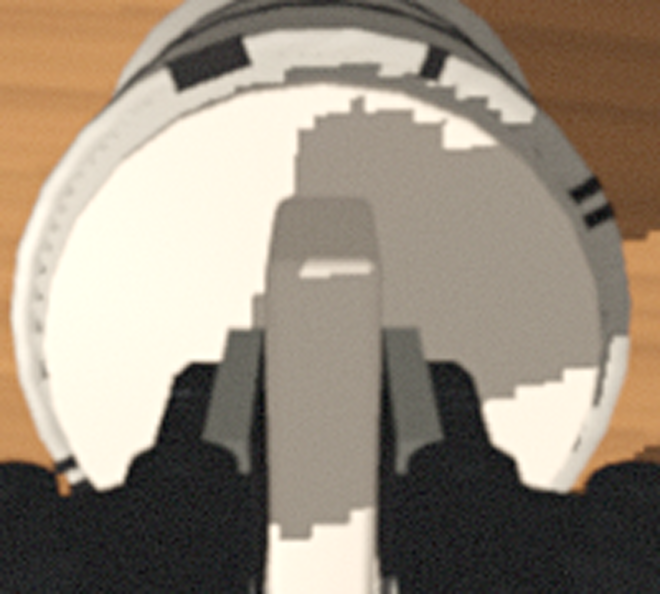

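The bar is turning with the jaws: the wide mark has moved left to (210,62) and the single mark is at (435,60), with the bar at 322. I'll do the second half now.

>>> apply_moves(steps=[[0,0,0,0,0,-0.05],[0,0,0,0,0,-0.1],[0,0,0,0,0,-0.15],[0,0,0,0,0,-0.2],[0,0,0,0,0,-0.25],[0,0,0,0,0,-0.3],[0,0,0,0,0,-0.33],[0,0,0,0,0,-0.35],[0,0,0,0,0,-0.35],[0,0,0,0,0,-0.35]])

```text
time: 18.05
tcp_pos: [0.5326, -0.1984, 0.1214]
tcp_rot: [-0.092, 0.701, -0.092, -0.701]
contact_force: [-0.7, 3.2, 5.0]
grip_width: 0.0135
```

```bash
python3 snap.py w13; python3 snap.py s13 side
python3 - <<'E'
from h import *
from scipy.spatial.transform import Rotation as Ro
W=load("pics/w13.pkl");im=W["pixels"]; S=load("pics/s13.pkl")["pixels"]
cv2.imwrite("pics/c13.png",np.hstack([cv2.resize(im[150:330,180:380,::-1],(480,432),interpolation=2),cv2.resize(S[115:205,310:375,::-1],(312,432),interpolation=2)]))
s=W["state"]; w,x,y,z=s["tcp_rot"]; M=Ro.from_quat([x,y,z,w]).as_matrix(); print("bar deg",90+np.degrees(np.arctan2(M[1,1],M[0,1])),M[:,0])
# marks in view
g=cv2.cvtColor(im,cv2.COLOR_RGB2GRAY)[150:200,180:380]; 
n,l,st,c=cv2.connectedComponentsWithStats((g<75).astype(np.uint8)); print([(c[i]+[180,150],st[i,4]) for i in range(1,n) if st[i,4]>8])
E
```

```text
18.1 [ 0.53256754 -0.198323    0.12132027] [-1.11230361  2.02441095  6.25804334] [0.45291597 0.28803331 0.15991932] 0.013707209975613439 [-4.800e-01  2.170e-01  1.835e+00  1.000e-03  1.089e+00  1.352e+00]
18.15 [ 0.53257226 -0.19832133  0.12131104] [-1.49217364  3.04930266  5.02650989] [0.46097449 0.28354721 0.14488308] 0.013277552842467573 [-4.800e-01  2.170e-01  1.835e+00  1.000e-03  1.089e+00  1.352e+00]
bar deg -14.99719407333616 [ 8.41757339e-04  5.35577407e-04 -9.99999502e-01]
[(array([266.34782609, 151.04347826]), np.int32(23)), (array([283.68181818, 150.54545455]), np.int32(22)), (array([241.88636364, 158.29545455]), np.int32(44)), (array([313.1884058 , 158.49275362]), np.int32(69)), (array([276.71875, 162.59375]), np.int32(64)), (array([336.26666667, 181.01666667]), np.int32(60)), (array([214.3625, 185.4375]), np.int32(160)), (array([343.46666667, 188.88888889]), np.int32(45))]
```

View pics/c13.png

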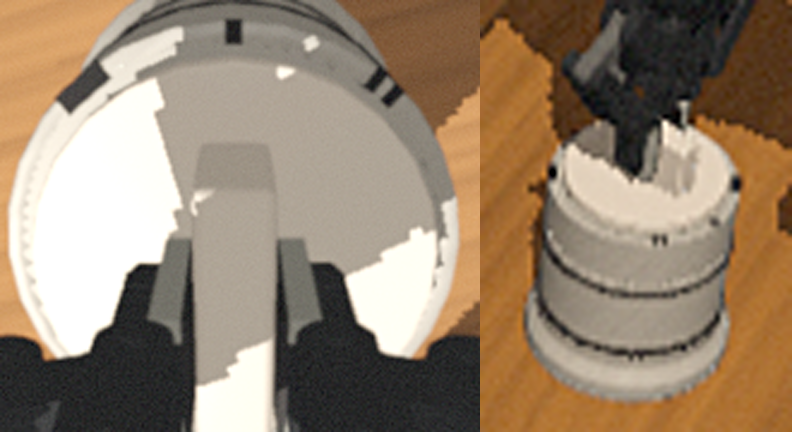

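The single narrow mark at (276.7,162.6) lines up with the bar's centre line at about 277, and the cap is flat on the rim. One hold to settle, then I'll hand in.

>>> apply_moves(steps=[[0,0,0,0,0,0],[0,0,0,0,0,0],[0,0,0,0,0,0],[0,0,0,0,0,0],[0,0,0,0,0,0],[0,0,0,0,0,0],[0,0,0,0,0,0],[0,0,0,0,0,0],[0,0,0,0,0,0],[0,0,0,0,0,0]])

```text
time: 19.15
tcp_pos: [0.5326, -0.1983, 0.1213]
tcp_rot: [-0.093, 0.701, -0.092, -0.701]
contact_force: [-2.6, 2.4, 4.9]
grip_width: 0.0138
```

Run:
```python
from workcell import robot
s=robot.get_state(); print(s["time"],s["tcp_pos"],s["tcp_rot"],s["contact_force"],s["grip_width"])
print(robot.finish_job())
```

```text
19.15 [ 0.53259557 -0.19833126  0.12134459] [-0.09252416  0.70134382 -0.09205516 -0.70077241] [-2.6219068   2.43423622  4.94077896] 0.013771859084625223
the job is handed in; nothing more can be done
None
```

I put the white bar-grip lid into the grinder's mouth, seated it on the rim and turned it 0.70 rad clockwise to the half-way mark. I handed in at about 19 s with the bar still held at a 22 N grip setting; no verdict is reported.

**Last checks**
- **Angle:** the bar is at -15.0° by the arm's reading. The mark measured -15.07°, and the wrist image shows the two in line.
- **Height:** the lid's origin works out at about 95 mm above the table, from the tool height of 121.3 mm. I felt contact with the rim at that height.
- **Force:** the lid presses on the rim with about 7 N, well under the 35 N limit.
- **Lock:** the turn stopped well short of the 1.1 rad where a lug meets the pawl. I can't read the pawl itself.
- **Other things:** I did not touch anything else on purpose, and only the lid was handled.

**One disagreement:** estimates of the lid's centre relative to the tool differed by about 1.5 mm between the open view and the gripped views. I aimed between the two, and the lid went in without catching.

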